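# Nest the chilled mixing tins and hold the surface thermometer on them

### The job

Nest the three chilled steel mixing tins upside down on the round bar mat so they keep their cold: leave the smallest standing where it is, set the middle one over it and then the largest over both, setting each down rather than dropping it. Then lift the surface thermometer out of its stand and check the chill: hold it upright with its sprung copper foot centred on the blue dot on the largest tin's upturned base, pressing only lightly so that the foot is pushed in part-way, not to its stop, keep it still there for two seconds for the reading, and finish still holding it like that. Leave the glass beaker, the white pitcher and the strainer alone.

Things in the scene. Friction and masses are not known exactly. Their poses are not given: they have to be found in the camera images.
- mat: round black rubber bar mat, 180 mm across, 6 mm thick, lying on the trolley top, fixed there; origin at the centre of its underside, z up
- tin_small: smallest stainless mixing tin, standing upside down (mouth down) on the mat: 80 mm tall, mouth 59 mm across, tapering to a closed end (now its top) 37 mm across; about 110 g; origin at the centre of its mouth (its underside as it stands), z up towards the closed end
- tin_medium_mid (a point): centre, half-way up, of the middle mixing tin, standing upside down on the trolley top: 110 mm tall, so this point is 55 mm below its top; mouth 75 mm across outside, walls 2 mm, tapering to a cap of weighted steel at the closed end (now its top) that is 50 mm across at the top and 51 mm across 26 mm below it; about 170 g; z up towards the closed end.
- tin_medium: the same middle tin; it fits over the small tin with about 6 mm of play all round and then stands on the mat on its own mouth; origin at the centre of its mouth (its underside as it stands), z up towards the closed end
- tin_large_mid (a point): centre, half-way up, of the largest mixing tin, standing upside down on the trolley top: 140 mm tall, so this point is 70 mm below its top; mouth 92 mm across outside, walls 2 mm, tapering to a weighted cap at the closed end (now its top) that is 64 mm across at the top and 65 mm across 28 mm below it; about 250 g; z up towards the closed end.
- tin_large: the same largest tin; it fits over the middle tin with about 6 mm of play all round and then stands on the mat on its own mouth; origin at the centre of its mouth (its underside as it stands), z up towards the closed end
- dot (a point): centre of the blue measuring dot, a flat sticker 18 mm across on the upturned flat base (the top) of the largest tin, 12 mm to one side of the tin's axis; it moves and turns with the tin
- stand: black thermometer stand, a block 70 x 80 mm and 82 mm tall, foot flange 84 x 94 mm, fixed on the trolley top, with an upright socket 22 mm deep in which the thermometer's housing stands with about 1.5 mm of play, and a bore below it for the probe; origin at the centre of its underside, z up, x and y along its 70 and 80 mm sides
- thermometer_mid (a point): centre of the surface thermometer's white and orange housing, standing upright in the stand, probe down; housing 22 (x) x 34 (y) x 110 mm tall (z), its top 55 mm above this point, its lowest 22 mm in the socket; z up along the tool, display on the +x side. The face of the sprung foot lies on its axis 110 mm below this point. About 110 g
- thermometer: the same thermometer; origin on its axis at the foot's face when the foot is out, z up along the tool. Below the housing come a steel collar 15 mm across, 30 mm long, and the foot, 55 mm of probe in all, inside the stand's bore; lift straight up by at least 85 mm to clear the stand
- foot_face (a point): centre of the flat face of the thermometer's sprung copper foot, a disc 12 mm across at the lower end of the probe
- foot (a joint): how far the sprung foot is pushed in, m: 0 = fully out, 0.010 = at its stop. Its spring pushes with 1 N when just off 0 and 0.4 N more per mm, so 3 N at half-way and 5 N at the stop
- beaker: glass mixing beaker, 96 mm across, 140 mm tall, standing on the trolley; origin at the centre of its underside; not to be disturbed
- pitcher: white ceramic pitcher, empty, 94 mm across, 140 mm tall, handle reaching 80 mm to its +y side, lip to -y; origin at the centre of its underside; not to be disturbed
- strainer: hawthorne strainer lying flat, 80 mm across, 13 mm tall, its strip handle reaching 110 mm to its -x side; origin at the centre of its underside; not to be disturbed
Not all that is in view belongs to the job. Several things have the shape of the mat; the one meant has the colours described above.

How it is judged:
By the outcome, as a careful person would: the job done as asked, in the order asked, and still so for the second after the job is handed in, while the arm keeps its last pose, push and grip.
It also fails if it takes over 67 s, if anything falls off the work surface, if the arm or the gripper's body presses on something with over 40 N, if the wrist force passes 120 N, or if a joint passes its speed limit or range.

### The arm

A 6-joint arm with a two-finger parallel gripper is mounted at the origin on the work surface. World frame = base frame: x ahead of the robot, y to its left, z up, the work surface at z = 0. Lengths are in m, angles in rad, forces in N, time in s.
With the tool pointing down it reaches from about 0.275 to 0.975 m from the base axis. Payload 8.4 kg.
Tool frame: the origin (TCP) lies where the fingers leave the gripper's body, on its centre line; the fingertips stand 88 mm ahead of it and the grasp point (between the pads) lies 69 mm ahead of it; z points along the fingers, y is the direction in which the jaws open and shut (so a half turn about z gives the same grasp; the last joint's range is limited). The gripper opens to 92 mm and grips with 3 to 60 N. Pads are 20 mm wide; open, the fingers measure 128 mm over their backs; the gripper's body (75 mm by 189 mm) begins 69 mm behind the grasp point.
Start: joints at [-1.292, 0.353, 1.633, -0, 1.155, -0.002], TCP at [0.173, -0.601, 0.303] pointing down, gripper open.
Joint ranges: [-2.63, 2.63], [-0.92, 2.1], [0.06, 2.66], [-1.3, 4.44], [0, 2.69], [-3.02, 3.02]. Speed limits (rad/s): [2.22, 2.22, 2.79, 3.14, 3.14, 3.14].

### API

Orientations are given as a 3x3 rotation matrix whose columns are the frame's x, y, z axes.
In Python, from rig import manip gives the robot as it stands.
- The arm moves only by the tool send_rows, never from a script. Its argument "commands" is a list of rows, each an object with "delta_pos": the shift along the tool's x, y, z in cm, a list of three; "roll": the turn about the tool's z in rad; "grip": the opening, from 0 (shut) to 1 (fully open). In form: [{"delta_pos": [tx, ty, tz], "roll": roll, "grip": grip}, ...]. A call has 1 to 12 rows; each row shifts and turns the commanded pose from where the row before left it, along the tool's axes as they then stand; what a row does not reach is not made up. A row lasts 1/12 s, in which the tool goes at most 41.7 mm and 7.16 degrees, less where a joint would pass 70% of its speed; a pose out of reach is approached as far as the arm can. A call with a gripper value outside its range is refused whole. The fingers move at their own pace and stop on an object; the grip force is fixed at half the most. Time passes only in rows, so rows that do not move let the fingers close. It gives the time, the measured TCP pose, the force and the opening at its end, in the units of the state.
- manip.get_obs(): the state, without advancing time (a new reading comes with each control period).
- manip.camera(name): name is "side" or "top" or "wrist"; returns a dict with "pixels" (400x640x3 uint8, blue, green, red), "fovy" (degrees; the focal length in pixels is half the picture's height over the tangent of half this angle, whatever the lens; pixels are square), "cx", "cy" (the principal point, pixels), "rvec" (rotation vector, rad) and "tvec" (3), from world to camera coordinates, as OpenCV has them. Camera axes: x right, y down, z forward; pixel columns grow to the right and rows downward; lengths in m; the calibration is good to about 2 mm. A picture is of the moment at which its call begins. There is no depth.
- manip.job_done(): hands the job in, once; it reports no verdict.
The state is a dict: "t": time; "joints": joint angles; "joint_vel": joint speeds; "tau": joint torques, N m; "tool_pos": TCP position; "tool_rot": TCP orientation; "contact_force": force on the tool from outside, world axes, zero at the start; "ft_torque": the same for the moment, N m; "grip_width": opening from 0.0 (shut) to 1.0 (fully open).
Only numpy, scipy, OpenCV 4.12 (cv2) and the standard library are available. Lean on these libraries where they do the work, as an engineer would, in place of code of your own. Each camera call takes 0.05 s, during which the arm holds its last target.

## Working session

There is one attempt and no reset: what is moved stays moved. The work goes in short steps, Python scripts to look and compute and a tool call to move; the robot and the scene stay as the last step left them, time stands still between calls to the robot, and variables do not carry over. Pictures are saved under pics/ and viewed, and the job is handed in when it is done.

Besides the shell and the picture viewer there is one more tool, called after "Call:" by a JSON object that holds its "method" and its "body". send_rows: Moves the arm, as the interface text tells. Its arguments: {"type":"object","properties":{"commands":{"type":"array","items":{"type":"object","properties":{"delta_pos":{"type":"array","items":{"type":"number"}},"roll":{"type":"number"},"grip":{"type":"number"}}}}},"required":["commands"]}

```bash
mkdir -p pics; cat > h.py <<'E'
import numpy as np, cv2
from rig import manip
def cam(n,save=None):
    c=manip.camera(n)
    if save: cv2.imwrite('pics/%s.png'%save,c['pixels'])
    return c
def K(c):
    h=c['pixels'].shape[0]; f=h/2/np.tan(np.radians(c['fovy'])/2)
    return np.array([[f,0,c['cx']],[0,f,c['cy']],[0,0,1.]])
def ray(c,uv):
    R,_=cv2.Rodrigues(np.array(c['rvec'],float)); t=np.array(c['tvec'],float).ravel()
    o=-R.T@t; d=R.T@np.linalg.inv(K(c))@np.array([uv[0],uv[1],1.]); return o,d/np.linalg.norm(d)
def onz(c,uv,z):
    o,d=ray(c,uv); return o+d*(z-o[2])/d[2]
def proj(c,P):
    return cv2.projectPoints(np.array(P,float).reshape(-1,3),np.array(c['rvec'],float),np.array(c['tvec'],float),K(c),None)[0].reshape(-1,2)
E
python3 - <<'E'
from h import *
for n in ('side','top','wrist'):
    c=cam(n,n+'0'); print(n,c['fovy'],c['cx'],c['cy'],ray(c,(c['cx'],c['cy'])))
print(manip.get_obs())
E
```

```text
side 46.94111877573219 321.459072805131 199.35566949408457 (array([0.41025894, 0.96041377, 0.96195099]), array([ 0.04145497, -0.70936945, -0.70361671]))
top 44.03621322375866 329.99560836316505 194.6639919737345 (array([0.36026423, 0.0992041 , 1.35013469]), array([ 0.07065684, -0.02572684, -0.99716886]))
wrist 71.89526927463947 319.067248173559 201.06743204709318 (array([ 0.25173516, -0.57758644,  0.38469868]), array([-0.27523906, -0.07936168, -0.95809456]))
{'t': 0.15, 'joints': array([-1.29238103e+00,  3.53500065e-01,  1.63395832e+00, -9.21433873e-06,
        1.15520220e+00, -2.35922381e-03]), 'joint_vel': array([-0.00109395, -0.00146117, -0.00199852,  0.00036718, -0.00040816,
        0.00071189]), 'tau': array([ 1.03793041e-03, -5.94207072e+01, -3.34468210e+01,  6.98020728e-02,
        2.03710562e-02, -1.09920468e-04]), 'tool_pos': array([ 0.17313101, -0.60024382,  0.30213136]), 'tool_rot': array([[ 9.60840073e-01,  2.77103342e-01, -3.01609080e-04],
       [ 2.77103507e-01, -9.60839527e-01,  1.02449665e-03],
       [-5.90648074e-06, -1.06795437e-03, -9.99999430e-01]]), 'contact_force': array([-0.18473396, -0.78968558,  0.13815596]), 'ft_torque': array([-0.00680503, -0.02150401, -0.05746285]), 'grip_width': 0.996771964830039}
```

View pics/side0.png

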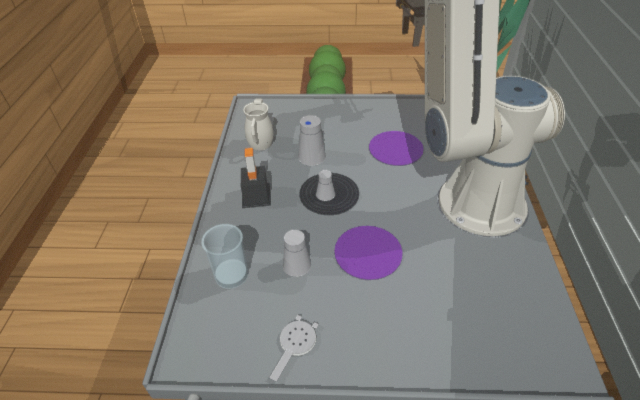

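View pics/top0.png

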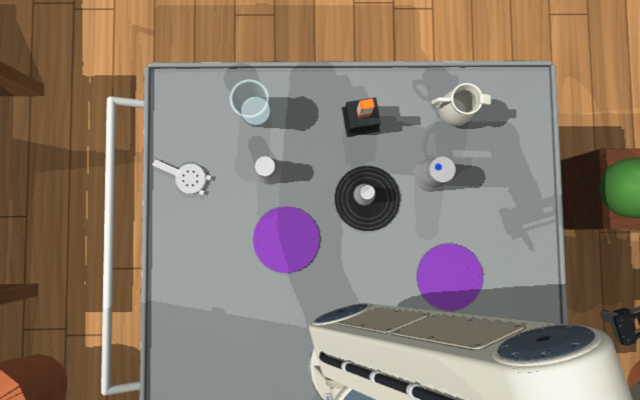

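View pics/wrist0.png

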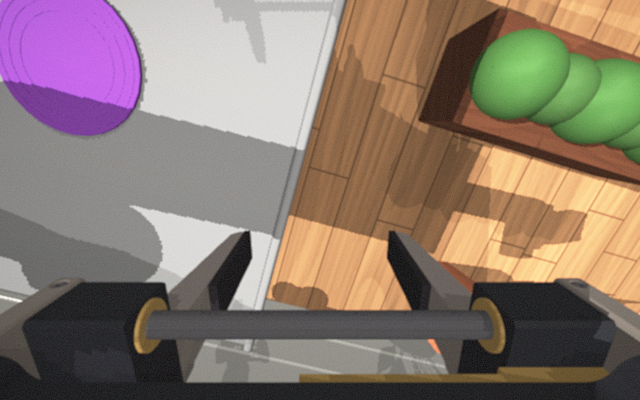

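The top view shows the beaker (250,100), stand (362,117), pitcher (465,103), medium tin (265,166), mat with the small tin (367,198), large tin with its blue dot (441,168) and strainer (190,178). Two purple discs are decoys.

```bash
python3 - <<'E'
from h import *
a=cv2.imread('pics/top0.png'); s=cv2.imread('pics/side0.png')
cr=[a[140:190,240:320],a[140:200,410:490],a[165:235,330:405],a[85:140,335:425]]
big=np.zeros((600,800,3),np.uint8)
for i,c in enumerate(cr):
    c=cv2.resize(c,None,fx=4.4,fy=4.2,interpolation=cv2.INTER_CUBIC)[:300,:400]; y,x=(i//2)*300,(i%2)*400; big[y:y+c.shape[0],x:x+c.shape[1]]=c
cv2.imwrite('pics/topz.png',big)
cv2.imwrite('pics/sidez.png',cv2.resize(s[85:285,200:400],None,fx=3,fy=3,interpolation=cv2.INTER_CUBIC))
E
```

```text
(no output)
```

View pics/topz.png

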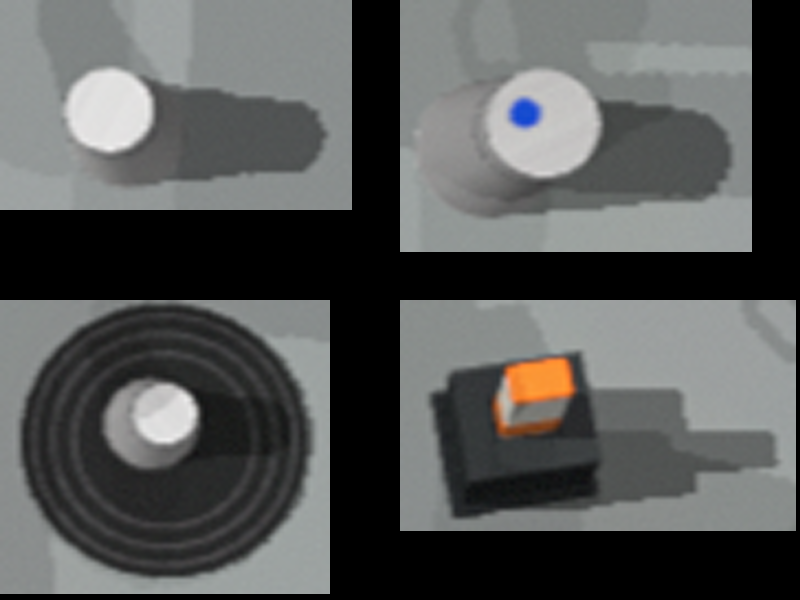

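View pics/sidez.png

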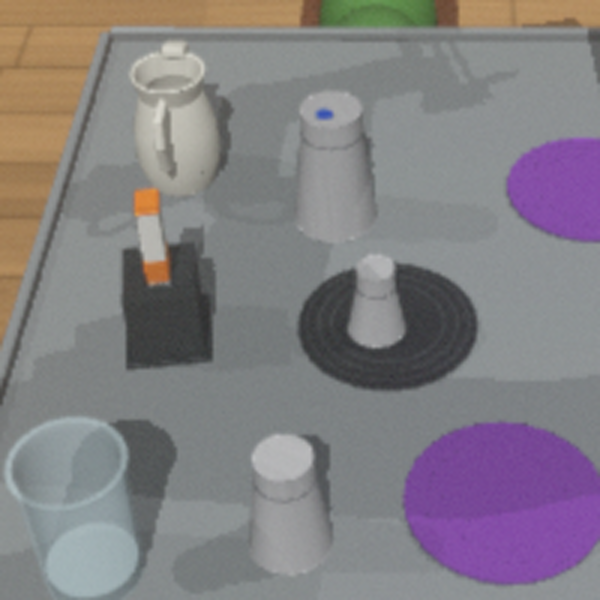

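```bash
python3 - <<'E'
from h import *
c=cam('top','top1'); a=cv2.resize(c['pixels'],None,fx=4,fy=4,interpolation=cv2.INTER_LINEAR)
g=a.min(2)
def big(mask,box,off=0):
    x0,y0,x1,y1=[4*v for v in box]; m=np.zeros_like(mask); m[y0:y1,x0:x1]=mask[y0:y1,x0:x1]
    cs,_=cv2.findContours(m.astype(np.uint8),cv2.RETR_EXTERNAL,cv2.CHAIN_APPROX_NONE)
    return max(cs,key=cv2.contourArea)
un=lambda p:((p[0]+.5)/4-.5,(p[1]+.5)/4-.5)
for n,box,z,th in (('med',(245,150,290,190),.11,185),('large',(410,150,470,195),.14,170),('small',(350,175,385,210),.086,180)):
  for t in (th-20,th-10,th,th+10):
    m=(g>t)
    if n=='large': m|=(a[...,0]>150)&(a[...,2]<90)
    k=big(m,box); k=cv2.convexHull(k); (e,ax,an)=cv2.fitEllipse(k); uv=un(e); d=1.2
    P=onz(c,uv,z); 
    r=np.linalg.norm(P-ray(c,uv)[0])/K(c)[0,0]*np.array(ax)/4
    print(n,t,np.round(uv,1),np.round(P,4),np.round(r,4))
b=(a[...,0]>1.6*a[...,2])&(a[...,0]>120); k=big(b,(410,150,470,195)); e=cv2.fitEllipse(k); print('dot',np.round(onz(c,un(e[0]),.14),4), e[1])
dk=a.max(2)<75; k=big(dk,(325,160,410,240)); e=cv2.fitEllipse(cv2.convexHull(k)); print('mat',np.round(onz(c,un(e[0]),.006),4),np.array(e[1])/4*2.5)
print(cv2.minAreaRect(big(a.max(2)<75,(335,85,390,145))))
hsv=cv2.cvtColor(a,cv2.COLOR_BGR2HSV); o=(hsv[...,0]<22)&(hsv[...,1]>150)&(hsv[...,2]>225)
k=big(o,(350,90,385,107)); r=cv2.minAreaRect(k); print('therm top',r, [np.round(onz(c,un(p),.170),4) for p in cv2.boxPoints(r)], np.round(onz(c,un(r[0]),.17),4))
# side
s=cam('side','side1'); 
E
python3 - <<'E'
import cv2
a=cv2.imread('pics/top1.png')[88:142,335:400]
cv2.imwrite('pics/st.png',cv2.resize(a,None,fx=10,fy=10,interpolation=cv2.INTER_CUBIC))
E
```

```text
med 165 [264.1 165.7] [0.523  0.2321 0.11  ] [0.0503 0.0516]
med 175 [264.2 165.7] [0.5229 0.232  0.11  ] [0.0495 0.0506]
med 185 [264.2 165.7] [0.5229 0.2319 0.11  ] [0.0487 0.0496]
med 195 [264.2 165.8] [0.5228 0.2318 0.11  ] [0.0479 0.0486]
large 150 [441.8 168.8] [ 0.5073 -0.2098  0.14  ] [0.0654 0.067 ]
large 160 [441.8 168.8] [ 0.5072 -0.2099  0.14  ] [0.0643 0.0652]
large 170 [441.9 168.9] [ 0.5069 -0.2101  0.14  ] [0.0634 0.0636]
large 180 [442. 169.] [ 0.5068 -0.2103  0.14  ] [0.0618 0.0622]
small 160 [366.8 191.8] [ 0.4561 -0.0281  0.086 ] [0.0361 0.0376]
small 170 [366.9 191.8] [ 0.4561 -0.0284  0.086 ] [0.0352 0.0366]
small 180 [367.  191.9] [ 0.4559 -0.0286  0.086 ] [0.0344 0.0355]
small 190 [367.1 192. ] [ 0.4556 -0.0288  0.086 ] [0.0324 0.0345]
dot [ 0.5131 -0.2005  0.14  ] (26.786569595336914, 27.48335075378418)
mat [ 0.445  -0.0363  0.006 ] [161.67734146 163.07729721]
((1448.010009765625, 472.0699768066406), (141.56277465820312, 145.3811492919922), 81.8698959350586)
therm top ((1466.0, 412.0), (30.0, 56.0), 90.0) [array([ 0.6765, -0.005 ,  0.17  ]), array([ 0.6763, -0.0391,  0.17  ]), array([ 0.6577, -0.0388,  0.17  ]), array([ 0.658 , -0.0047,  0.17  ])] [ 0.6671 -0.0219  0.17  ]
```

View pics/st.png

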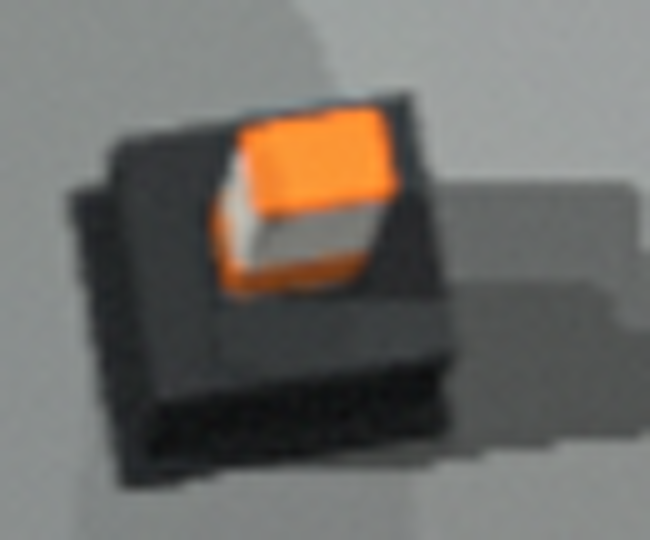

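The stand yaw is about 10°. I'll cross-check the tin tops in the side view and get the housing orientation.

```bash
python3 - <<'E'
from h import *
s=cam('side'); c=cam('top')
pts=dict(med=(.5229,.232,.11),large=(.507,-.21,.14),small=(.4559,-.0285,.086),th=(.667,-.0219,.17))
for n,P in pts.items(): print(n,np.round(proj(s,P)[0],1))
im=cv2.resize(s['pixels'][85:285,200:400],None,fx=3,fy=3,interpolation=cv2.INTER_CUBIC)
for (n,P),r in zip(pts.items(),(.025,.032,.0185,.003)):
    t=np.linspace(0,2*np.pi,40)
    q=proj(s,np.array(P)+np.c_[r*np.cos(t),r*np.sin(t),0*t]); q=((q-[200,85]+.5)*3-.5)
    cv2.polylines(im,[np.round(q).astype(int)],True,(0,0,255),1)
cv2.imwrite('pics/sideo.png',im)
cs=np.array([(240,130),(382,106),(397,187),(256,213)])/10+[335,88]-.45
W=np.array([onz(c,p,.17) for p in cs]); print(W.round(4),W.mean(0))
for i in range(4): d=W[(i+1)%4]-W[i]; print(np.linalg.norm(d),np.degrees(np.arctan2(d[1],d[0])))
st=np.array([(115,142),(412,94),(452,352),(160,400)])/10+[335,88]-.45
W=np.array([onz(c,p,.082) for p in st]); print(W.round(4),W.mean(0))
for i in range(4): d=W[(i+1)%4]-W[i]; print(np.linalg.norm(d),np.degrees(np.arctan2(d[1],d[0])))
E
```

```text
med [293.8 236.8]
large [309.9 120.7]
small [324.9 173.4]
th [247.5 151.3]
[[ 0.6723 -0.0035  0.17  ]
 [ 0.6781 -0.0382  0.17  ]
 [ 0.658  -0.0415  0.17  ]
 [ 0.6518 -0.0071  0.17  ]] [ 0.66506144 -0.02257983  0.17      ]
0.03516368035942859 -80.63439019187231
0.020290559937643612 -170.7050966836711
0.03497721735298296 100.19111593550261
0.02079512683719999 9.82037836379781
[[ 0.6926  0.0215  0.082 ]
 [ 0.7049 -0.0564  0.082 ]
 [ 0.6365 -0.0655  0.082 ]
 [ 0.6244  0.0108  0.082 ]] [ 0.66460406 -0.02238715  0.082     ]
0.07888129290990113 -81.04769880261388
0.06899745977290189 -172.3928183051702
0.07731390899684838 98.9963069782735
0.06903784679032032 8.908911747959756
```

View pics/sideo.png

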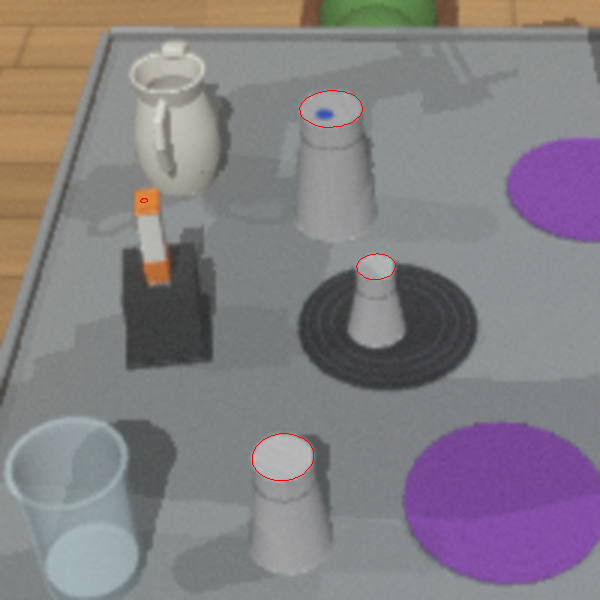

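Call:
{"method": "send_rows", "body": {"commands": [{"delta_pos": [0,0,0],"roll": 0.0936,"grip": 1},{"delta_pos": [0,0,0],"roll": 0.0936,"grip": 1},{"delta_pos": [0,0,0],"roll": 0.0936,"grip": 1},{"delta_pos": [1.4,-3.33,0],"roll": 0,"grip": 1},{"delta_pos": [1.4,-3.33,0],"roll": 0,"grip": 1},{"delta_pos": [1.4,-3.33,0],"roll": 0,"grip": 1},{"delta_pos": [1.4,-3.33,0],"roll": 0,"grip": 1},{"delta_pos": [1.4,-3.33,0],"roll": 0,"grip": 1},{"delta_pos": [1.4,-3.33,0],"roll": 0,"grip": 1},{"delta_pos": [1.4,-3.33,0],"roll": 0,"grip": 1},{"delta_pos": [1.4,-3.33,0],"roll": 0,"grip": 1},{"delta_pos": [1.4,-3.33,0],"roll": 0,"grip": 1}]}}

```text
t: 1.35
tool_pos: [0.2994, -0.2992, 0.3028]
tool_rot: [[1.0, -0.0, 0.0], [-0.0, -1.0, -0.0], [0.0, 0.0, -1.0]]
contact_force: [0.3, -1.0, 0.8]
grip_width: 0.998
```

Call:
{"method": "send_rows", "body": {"commands": [{"delta_pos": [1.4,-3.33,0],"roll": 0,"grip": 1},{"delta_pos": [1.4,-3.33,0],"roll": 0,"grip": 1},{"delta_pos": [1.4,-3.33,0],"roll": 0,"grip": 1},{"delta_pos": [1.4,-3.33,0],"roll": 0,"grip": 1},{"delta_pos": [1.4,-3.33,0],"roll": 0,"grip": 1},{"delta_pos": [1.4,-3.33,0],"roll": 0,"grip": 1},{"delta_pos": [1.4,-3.33,0],"roll": 0,"grip": 1},{"delta_pos": [1.4,-3.33,0],"roll": 0,"grip": 1},{"delta_pos": [1.4,-3.33,0],"roll": 0,"grip": 1},{"delta_pos": [1.4,-3.33,0],"roll": 0,"grip": 1},{"delta_pos": [1.4,-3.33,0],"roll": 0,"grip": 1},{"delta_pos": [0,0,0],"roll": 0,"grip": 1}]}}

```text
t: 2.35
tool_pos: [0.4554, 0.0701, 0.3031]
tool_rot: [[1.0, 0.003, 0.002], [0.003, -1.0, 0.002], [0.002, -0.002, -1.0]]
contact_force: [-0.6, -0.9, -0.3]
grip_width: 1.001
```

Call:
{"method": "send_rows", "body": {"commands": [{"delta_pos": [1.35,-3.24,0],"roll": 0,"grip": 1},{"delta_pos": [1.35,-3.24,0],"roll": 0,"grip": 1},{"delta_pos": [1.35,-3.24,0],"roll": 0,"grip": 1},{"delta_pos": [1.35,-3.24,0],"roll": 0,"grip": 1},{"delta_pos": [1.35,-3.24,0],"roll": 0,"grip": 1},{"delta_pos": [0,0,2],"roll": 0,"grip": 1},{"delta_pos": [0,0,2],"roll": 0,"grip": 1},{"delta_pos": [0,0,2],"roll": 0,"grip": 1},{"delta_pos": [0,0,0],"roll": 0,"grip": 1}]}}

```text
t: 3.1
tool_pos: [0.5188, 0.2265, 0.2391]
tool_rot: [[1.0, 0.0, -0.006], [0.0, -1.0, -0.003], [-0.006, 0.003, -1.0]]
contact_force: [-1.3, -0.6, -0.4]
grip_width: 1.0
```

```bash
python3 - <<'E'
from h import *
c=cam('wrist'); o=manip.get_obs(); print(o['tool_pos'],o['tool_rot'].round(4))
im=c['pixels'].copy()
t=np.linspace(0,2*np.pi,40)
for P,r in (((.5229,.232,.11),.025),):
    cv2.polylines(im,[np.round(proj(c,np.array(P)+np.c_[r*np.cos(t),r*np.sin(t),0*t])).astype(int)],True,(0,0,255),1)
cv2.imwrite('pics/w1.png',im)
E
```

```text
[0.51962727 0.22672216 0.24104437] [[ 1.0e+00  1.0e-04 -3.7e-03]
 [ 1.0e-04 -1.0e+00 -1.7e-03]
 [-3.7e-03  1.7e-03 -1.0e+00]]
```

View pics/w1.png

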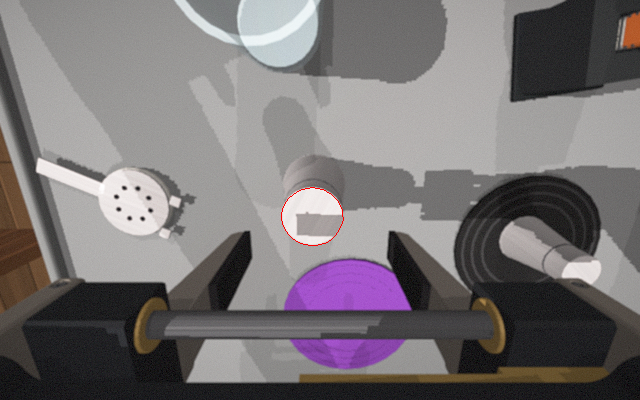

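The medium tin's top at (312,216) matches the estimate. The descent needs about 3 mm and 5 mm of correction.

Call:
{"method": "send_rows", "body": {"commands": [{"delta_pos": [0.3,-0.5,1],"roll": 0,"grip": 1},{"delta_pos": [0,0,2],"roll": 0,"grip": 1},{"delta_pos": [0,0,2],"roll": 0,"grip": 1},{"delta_pos": [0,0,1.8],"roll": 0,"grip": 1},{"delta_pos": [0,0,0],"roll": 0,"grip": 1},{"delta_pos": [0,0,0],"roll": 0,"grip": 1}]}}

```text
t: 3.65
tool_pos: [0.524, 0.2325, 0.175]
tool_rot: [[1.0, -0.0, -0.0], [-0.0, -1.0, -0.0], [-0.0, 0.0, -1.0]]
contact_force: [-0.2, 0.2, 0.3]
grip_width: 0.998
```

Call:
{"method": "send_rows", "body": {"commands": [{"delta_pos": [-0.1,0,0.2],"roll": 0,"grip": 1},{"delta_pos": [0,0,0],"roll": 0,"grip": 0},{"delta_pos": [0,0,0],"roll": 0,"grip": 0},{"delta_pos": [0,0,0],"roll": 0,"grip": 0},{"delta_pos": [0,0,0],"roll": 0,"grip": 0},{"delta_pos": [0,0,0],"roll": 0,"grip": 0},{"delta_pos": [0,0,0],"roll": 0,"grip": 0},{"delta_pos": [0,0,0],"roll": 0,"grip": 0},{"delta_pos": [0,0,0],"roll": 0,"grip": 0}]}}

```text
t: 4.4
tool_pos: [0.5228, 0.2323, 0.1728]
tool_rot: [[1.0, 0.0, 0.0], [0.0, -1.0, -0.0], [0.0, 0.0, -1.0]]
contact_force: [-0.3, -1.0, 2.9]
grip_width: 0.585
```

Call:
{"method": "send_rows", "body": {"commands": [{"delta_pos": [0,0,0],"roll": 0,"grip": 0},{"delta_pos": [0,0,0],"roll": 0,"grip": 0},{"delta_pos": [0,0,0],"roll": 0,"grip": 0},{"delta_pos": [0,0,0],"roll": 0,"grip": 0},{"delta_pos": [0,0,-0.5],"roll": 0,"grip": 0},{"delta_pos": [0,0,-1.5],"roll": 0,"grip": 0},{"delta_pos": [0,0,-2.5],"roll": 0,"grip": 0},{"delta_pos": [0,0,-2.5],"roll": 0,"grip": 0},{"delta_pos": [0,0,-2.5],"roll": 0,"grip": 0},{"delta_pos": [0,0,-2.5],"roll": 0,"grip": 0},{"delta_pos": [0,0,-1],"roll": 0,"grip": 0},{"delta_pos": [0,0,0],"roll": 0,"grip": 0}]}}

```text
t: 5.4
tool_pos: [0.5236, 0.2331, 0.305]
tool_rot: [[1.0, 0.0, 0.004], [0.0, -1.0, 0.002], [0.004, -0.002, -1.0]]
contact_force: [0.3, -0.5, -1.7]
grip_width: 0.585
```

```bash
python3 - <<'E'
from h import *
c=cam('wrist','w2'); c=cam('side'); cv2.imwrite('pics/s2.png',cv2.resize(c['pixels'][85:285,200:400],None,fx=3,fy=3)); o=manip.get_obs(); print(o['tool_pos'],o['contact_force'],o['grip_width'])
E
```

```text
[0.52228395 0.23242624 0.30176267] [-0.39181832 -0.14399416 -2.48915701] 0.5877235923488664
```

View pics/s2.png

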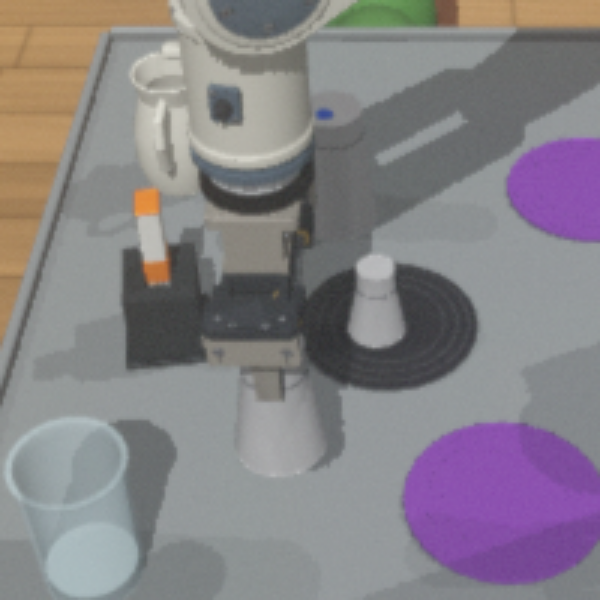

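View pics/w2.png

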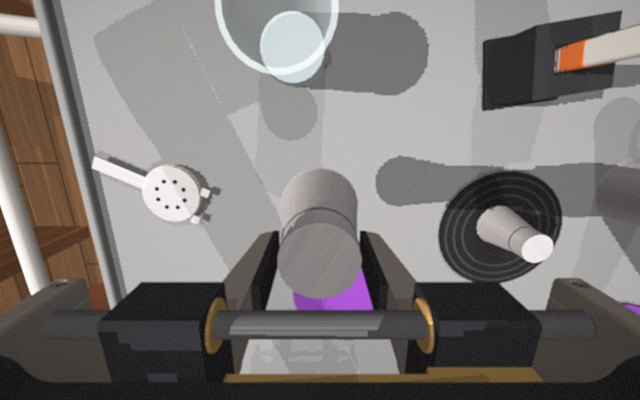

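The tin is held upright and clear of the table. Next I carry it over the small tin.

Call:
{"method": "send_rows", "body": {"commands": [{"delta_pos": [-0.4,1.5,0],"roll": 0,"grip": 0},{"delta_pos": [-0.83,3.3,0],"roll": 0,"grip": 0},{"delta_pos": [-0.83,3.3,0],"roll": 0,"grip": 0},{"delta_pos": [-0.83,3.3,0],"roll": 0,"grip": 0},{"delta_pos": [-0.83,3.3,0],"roll": 0,"grip": 0},{"delta_pos": [-0.83,3.3,0],"roll": 0,"grip": 0},{"delta_pos": [-0.83,3.3,0],"roll": 0,"grip": 0},{"delta_pos": [-0.83,3.3,0],"roll": 0,"grip": 0},{"delta_pos": [-0.42,1.5,0],"roll": 0,"grip": 0},{"delta_pos": [0,0,0],"roll": 0,"grip": 0},{"delta_pos": [0,0,0],"roll": 0,"grip": 0}]}}

```text
t: 6.42
tool_pos: [0.4553, -0.0293, 0.3015]
tool_rot: [[1.0, -0.003, -0.002], [-0.003, -1.0, 0.0], [-0.002, -0.0, -1.0]]
contact_force: [0.1, 0.1, -2.0]
grip_width: 0.585
```

```bash
python3 - <<'E'
from h import *
c=cam('wrist','w3'); c=cam('side'); o=manip.get_obs(); print(o['tool_pos'],o['tool_rot'].round(4)[:,2],o['contact_force'],o['grip_width'])
im=cv2.resize(c['pixels'][60:260,220:420],None,fx=3,fy=3)
cv2.imwrite('pics/s3.png',im)
E
```

```text
[ 0.45612125 -0.02810371  0.30191873] [-1.3e-03  5.0e-04 -1.0e+00] [-0.57406164  0.38214856 -1.46879234] 0.5858656800643391
```

View pics/s3.png

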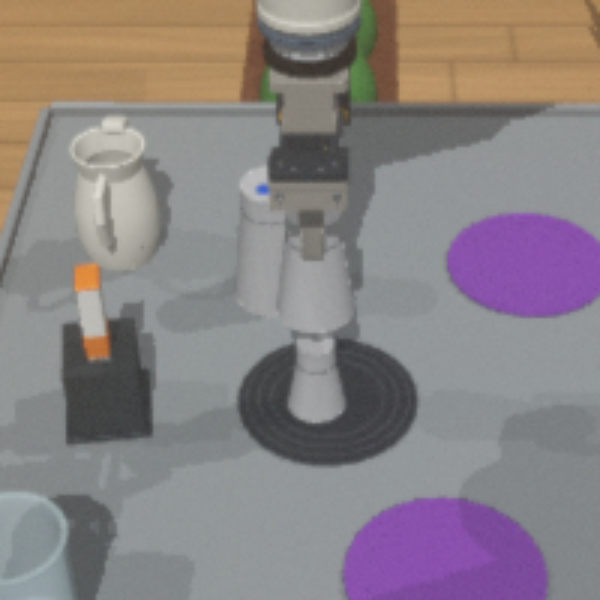

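View pics/w3.png

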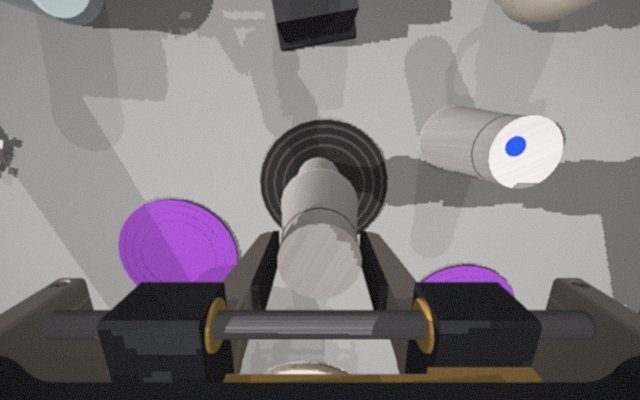

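Aligned over the small tin. Lowering to just above the mat.

Call:
{"method": "send_rows", "body": {"commands": [{"delta_pos": [0,0,1],"roll": 0,"grip": 0},{"delta_pos": [0,0,1.8],"roll": 0,"grip": 0},{"delta_pos": [0,0,1.8],"roll": 0,"grip": 0},{"delta_pos": [0,0,1.8],"roll": 0,"grip": 0},{"delta_pos": [0,0,1.8],"roll": 0,"grip": 0},{"delta_pos": [0,0,1.8],"roll": 0,"grip": 0},{"delta_pos": [0,0,1],"roll": 0,"grip": 0},{"delta_pos": [0,0,0.5],"roll": 0,"grip": 0},{"delta_pos": [0,0,0.3],"roll": 0,"grip": 0},{"delta_pos": [0,0,0.2],"roll": 0,"grip": 0},{"delta_pos": [0,0,0],"roll": 0,"grip": 0},{"delta_pos": [0,0,0],"roll": 0,"grip": 0}]}}

```text
t: 7.52
tool_pos: [0.4568, -0.0285, 0.1833]
tool_rot: [[1.0, 0.0, 0.001], [0.0, -1.0, -0.0], [0.001, 0.0, -1.0]]
contact_force: [0.4, -0.1, -1.6]
grip_width: 0.583
```

Call:
{"method": "send_rows", "body": {"commands": [{"delta_pos": [0,0,0.15],"roll": 0,"grip": 0},{"delta_pos": [0,0,0.1],"roll": 0,"grip": 0},{"delta_pos": [0,0,0.1],"roll": 0,"grip": 0},{"delta_pos": [0,0,0.1],"roll": 0,"grip": 0},{"delta_pos": [0,0,0],"roll": 0,"grip": 0}]}}

```text
t: 7.93
tool_pos: [0.4567, -0.0286, 0.1788]
tool_rot: [[1.0, -0.0, 0.001], [-0.0, -1.0, -0.0], [0.001, 0.0, -1.0]]
contact_force: [-0.8, -0.2, 7.0]
grip_width: 0.59
```

Contact at the expected height. Releasing and rising, with pictures afterwards.

Call:
{"method": "send_rows", "body": {"commands": [{"delta_pos": [0,0,0],"roll": 0,"grip": 0.7},{"delta_pos": [0,0,0],"roll": 0,"grip": 1},{"delta_pos": [0,0,0],"roll": 0,"grip": 1},{"delta_pos": [0,0,0],"roll": 0,"grip": 1},{"delta_pos": [0,0,0],"roll": 0,"grip": 1},{"delta_pos": [0,0,-1],"roll": 0,"grip": 1},{"delta_pos": [0,0,-2],"roll": 0,"grip": 1},{"delta_pos": [0,0,-3],"roll": 0,"grip": 1},{"delta_pos": [0,0,-2],"roll": 0,"grip": 1}]}}

```text
t: 8.68
tool_pos: [0.4567, -0.0285, 0.2606]
tool_rot: [[1.0, 0.0, 0.001], [0.0, -1.0, -0.0], [0.001, 0.0, -1.0]]
contact_force: [0.8, 0.3, 0.1]
grip_width: 1.002
```

Call:
{"method": "send_rows", "body": {"commands": [{"delta_pos": [0.5,2,0],"roll": 0,"grip": 1},{"delta_pos": [0.8,3,0],"roll": 0,"grip": 1},{"delta_pos": [0.8,3,0],"roll": 0,"grip": 1},{"delta_pos": [0.8,3,0],"roll": 0,"grip": 1},{"delta_pos": [0.8,3,0],"roll": 0,"grip": 1},{"delta_pos": [0.8,2.2,0],"roll": 0,"grip": 1},{"delta_pos": [0.5,2,0],"roll": 0,"grip": 1},{"delta_pos": [0,0,0],"roll": 0,"grip": 1},{"delta_pos": [0,0,0],"roll": 0,"grip": 1}]}}

```text
t: 9.43
tool_pos: [0.5063, -0.2111, 0.2585]
tool_rot: [[1.0, -0.002, -0.0], [-0.002, -1.0, 0.0], [-0.0, -0.0, -1.0]]
contact_force: [-0.5, 0.0, -0.6]
grip_width: 1.001
```

```bash
python3 - <<'E'
from h import *
c=cam('wrist'); im=c['pixels'].copy(); o=manip.get_obs(); print(o['tool_pos'],o['tool_rot'].round(4)[:,2])
t=np.linspace(0,2*np.pi,40)
for P,r in (((.507,-.21,.14),.032),((.456,-.0285,.116),.025)):
    cv2.polylines(im,[np.round(proj(c,np.array(P)+np.c_[r*np.cos(t),r*np.sin(t),0*t])).astype(int)],True,(0,0,255),1)
cv2.imwrite('pics/w4.png',im)
c=cam('side'); im=cv2.resize(c['pixels'][60:260,220:420],None,fx=3,fy=3)
cv2.imwrite('pics/s4.png',im)
E
```

```text
[ 0.50601439 -0.21027047  0.25838965] [-5.e-04  5.e-04 -1.e+00]
```

View pics/s4.png

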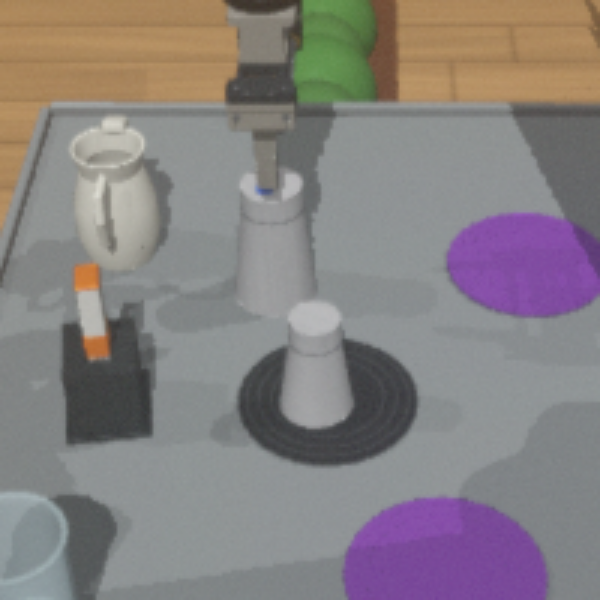

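View pics/w4.png

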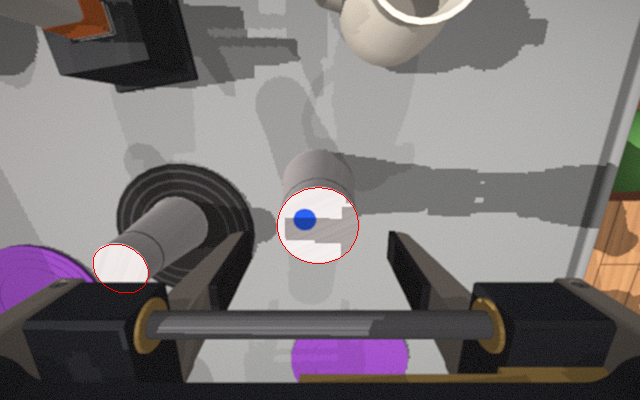

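The medium tin is nested upright, and the large tin's top at (318,225) matches its estimate. Now grasping the large tin.

Call:
{"method": "send_rows", "body": {"commands": [{"delta_pos": [0.1,0,1.5],"roll": 0,"grip": 1},{"delta_pos": [0,0,2],"roll": 0,"grip": 1},{"delta_pos": [0,0,1.5],"roll": 0,"grip": 1},{"delta_pos": [0,0,0.5],"roll": 0,"grip": 1},{"delta_pos": [0,0,0],"roll": 0,"grip": 1},{"delta_pos": [0,0,0],"roll": 0,"grip": 0},{"delta_pos": [0,0,0],"roll": 0,"grip": 0},{"delta_pos": [0,0,0],"roll": 0,"grip": 0},{"delta_pos": [0,0,0],"roll": 0,"grip": 0},{"delta_pos": [0,0,0],"roll": 0,"grip": 0},{"delta_pos": [0,0,0],"roll": 0,"grip": 0},{"delta_pos": [0,0,0],"roll": 0,"grip": 0}]}}

```text
t: 10.53
tool_pos: [0.5078, -0.2105, 0.204]
tool_rot: [[1.0, -0.0, 0.001], [-0.0, -1.0, -0.0], [0.001, 0.0, -1.0]]
contact_force: [-0.4, 2.5, 6.7]
grip_width: 0.722
```

Call:
{"method": "send_rows", "body": {"commands": [{"delta_pos": [0,0,0],"roll": 0,"grip": 0},{"delta_pos": [0,0,-0.5],"roll": 0,"grip": 0},{"delta_pos": [0,0,-1.5],"roll": 0,"grip": 0},{"delta_pos": [0,0,-2.5],"roll": 0,"grip": 0},{"delta_pos": [0,0,-2.5],"roll": 0,"grip": 0},{"delta_pos": [0,0,-2.5],"roll": 0,"grip": 0},{"delta_pos": [0,0,-2.5],"roll": 0,"grip": 0},{"delta_pos": [0,0,-2],"roll": 0,"grip": 0},{"delta_pos": [0,0,-1],"roll": 0,"grip": 0},{"delta_pos": [0,0,0],"roll": 0,"grip": 0},{"delta_pos": [0,0,0],"roll": 0,"grip": 0}]}}

```text
t: 11.45
tool_pos: [0.5071, -0.2105, 0.3526]
tool_rot: [[1.0, -0.0, -0.0], [-0.0, -1.0, 0.0], [-0.0, -0.0, -1.0]]
contact_force: [0.2, 0.2, -2.2]
grip_width: 0.723
```

Call:
{"method": "send_rows", "body": {"commands": [{"delta_pos": [-0.4,-1.5,0],"roll": 0,"grip": 0},{"delta_pos": [-0.8,-3,0],"roll": 0,"grip": 0},{"delta_pos": [-0.8,-3,0],"roll": 0,"grip": 0},{"delta_pos": [-0.8,-3,0],"roll": 0,"grip": 0},{"delta_pos": [-0.8,-3,0],"roll": 0,"grip": 0},{"delta_pos": [-0.8,-3,0],"roll": 0,"grip": 0},{"delta_pos": [-0.6,-1.7,0],"roll": 0,"grip": 0},{"delta_pos": [0,0,0],"roll": 0,"grip": 0},{"delta_pos": [0,0,0],"roll": 0,"grip": 0},{"delta_pos": [0,0,0],"roll": 0,"grip": 0}]}}

```text
t: 12.28
tool_pos: [0.4571, -0.0285, 0.3523]
tool_rot: [[1.0, 0.001, -0.001], [0.001, -1.0, -0.0], [-0.001, 0.0, -1.0]]
contact_force: [-0.1, 0.7, -2.1]
grip_width: 0.722
```

```bash
python3 - <<'E'
from h import *
c=cam('wrist','w5'); c=cam('side'); o=manip.get_obs(); print(o['tool_pos'],o['tool_rot'].round(4)[:,2],o['contact_force'],o['grip_width'])
im=cv2.resize(c['pixels'][60:260,220:420],None,fx=3,fy=3)
cv2.imwrite('pics/s5.png',im)
E
```

```text
[ 0.45742276 -0.02908986  0.35268106] [-8.e-04 -2.e-04 -1.e+00] [ 0.44910907  0.11072854 -2.80186553] 0.7213378071017342
```

View pics/s5.png

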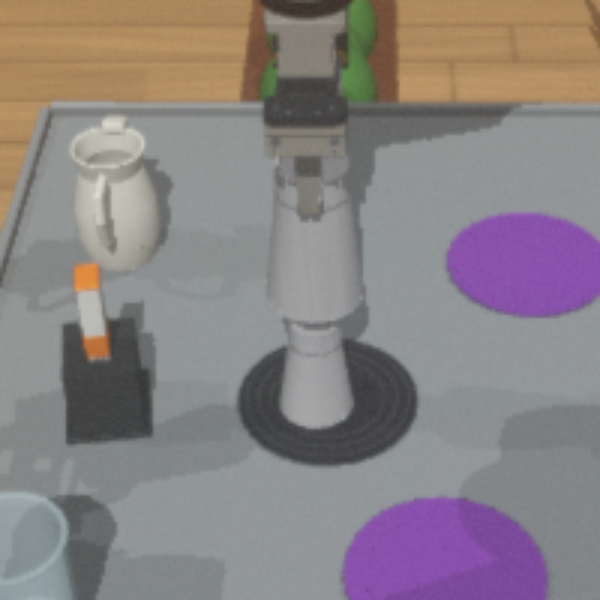

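View pics/w5.png

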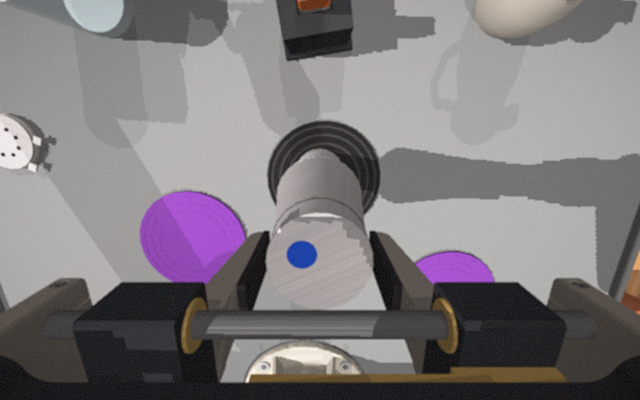

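Centred over the medium tin in both views. Lowering.

Call:
{"method": "send_rows", "body": {"commands": [{"delta_pos": [0,0,1],"roll": 0,"grip": 0},{"delta_pos": [0,0,2],"roll": 0,"grip": 0},{"delta_pos": [0,0,2],"roll": 0,"grip": 0},{"delta_pos": [0,0,2],"roll": 0,"grip": 0},{"delta_pos": [0,0,2],"roll": 0,"grip": 0},{"delta_pos": [0,0,2],"roll": 0,"grip": 0},{"delta_pos": [0,0,1.3],"roll": 0,"grip": 0},{"delta_pos": [0,0,0.8],"roll": 0,"grip": 0},{"delta_pos": [0,0,0.4],"roll": 0,"grip": 0},{"delta_pos": [0,0,0.2],"roll": 0,"grip": 0},{"delta_pos": [0,0,0],"roll": 0,"grip": 0},{"delta_pos": [0,0,0],"roll": 0,"grip": 0}]}}

```text
t: 13.38
tool_pos: [0.4579, -0.0287, 0.2167]
tool_rot: [[1.0, -0.0, 0.001], [-0.0, -1.0, -0.0], [0.001, 0.0, -1.0]]
contact_force: [-0.1, 0.1, -2.5]
grip_width: 0.722
```

Call:
{"method": "send_rows", "body": {"commands": [{"delta_pos": [0,0,0.1],"roll": 0,"grip": 0},{"delta_pos": [0,0,0.1],"roll": 0,"grip": 0},{"delta_pos": [0,0,0.1],"roll": 0,"grip": 0},{"delta_pos": [0,0,0],"roll": 0,"grip": 0},{"delta_pos": [0,0,0],"roll": 0,"grip": 0}]}}

```text
t: 13.8
tool_pos: [0.4574, -0.0285, 0.2133]
tool_rot: [[1.0, -0.0, 0.0], [-0.0, -1.0, 0.0], [0.0, -0.0, -1.0]]
contact_force: [0.3, -0.7, -2.8]
grip_width: 0.721
```

Call:
{"method": "send_rows", "body": {"commands": [{"delta_pos": [0,0,0.1],"roll": 0,"grip": 0},{"delta_pos": [0,0,0.1],"roll": 0,"grip": 0},{"delta_pos": [0,0,0.1],"roll": 0,"grip": 0},{"delta_pos": [0,0,0.05],"roll": 0,"grip": 0},{"delta_pos": [0,0,0],"roll": 0,"grip": 0}]}}

```text
t: 14.22
tool_pos: [0.4576, -0.0285, 0.21]
tool_rot: [[1.0, 0.0, 0.0], [0.0, -1.0, 0.0], [0.0, -0.0, -1.0]]
contact_force: [-0.9, 0.8, 3.2]
grip_width: 0.729
```

Call:
{"method": "send_rows", "body": {"commands": [{"delta_pos": [0,0,0],"roll": 0,"grip": 0.8},{"delta_pos": [0,0,0],"roll": 0,"grip": 1},{"delta_pos": [0,0,0],"roll": 0,"grip": 1},{"delta_pos": [0,0,0],"roll": 0,"grip": 1},{"delta_pos": [0,0,0],"roll": 0,"grip": 1},{"delta_pos": [0,0,-1],"roll": 0,"grip": 1},{"delta_pos": [0,0,-2],"roll": 0,"grip": 1},{"delta_pos": [0,0,-3],"roll": 0,"grip": 1},{"delta_pos": [0,0,-2],"roll": 0,"grip": 1},{"delta_pos": [1.5,0,0],"roll": 0,"grip": 1},{"delta_pos": [3,0,0],"roll": 0,"grip": 1},{"delta_pos": [3,0,0],"roll": 0,"grip": 1}]}}

```text
t: 15.22
tool_pos: [0.5331, -0.0286, 0.2914]
tool_rot: [[1.0, -0.0, 0.002], [-0.0, -1.0, -0.0], [0.002, 0.0, -1.0]]
contact_force: [0.3, 0.1, 0.3]
grip_width: 1.001
```

Call:
{"method": "send_rows", "body": {"commands": [{"delta_pos": [3,-0.2,0],"roll": 0,"grip": 1},{"delta_pos": [3,-0.2,0],"roll": 0,"grip": 1},{"delta_pos": [3,-0.2,0],"roll": 0,"grip": 1},{"delta_pos": [3,0,0],"roll": 0,"grip": 1},{"delta_pos": [1.2,0,0],"roll": -0.081,"grip": 1},{"delta_pos": [0,0,0],"roll": -0.081,"grip": 1},{"delta_pos": [0,0,0],"roll": 0,"grip": 1},{"delta_pos": [0,0,0],"roll": 0,"grip": 1}]}}

```text
t: 15.88
tool_pos: [0.6642, -0.0225, 0.29]
tool_rot: [[0.987, 0.159, -0.0], [0.159, -0.987, 0.0], [-0.0, -0.0, -1.0]]
contact_force: [-0.0, 0.1, 0.1]
grip_width: 0.999
```

```bash
python3 - <<'E'
from h import *
c=cam('wrist','w6'); o=manip.get_obs(); print(o['tool_pos'],o['tool_rot'].round(4),o['contact_force'])
im=c['pixels'].copy()
a=np.radians(9.3); ex=np.array([np.cos(a),np.sin(a),0]); ey=np.array([-np.sin(a),np.cos(a),0]); C=np.array([.665,-.0225,.17])
q=proj(c,[C+sx*.011*ex+sy*.017*ey for sx,sy in((1,1),(1,-1),(-1,-1),(-1,1))])
cv2.polylines(im,[np.round(q).astype(int)],True,(255,0,0),1); cv2.imwrite('pics/w6.png',im)
c=cam('top','t6')
c=cam('side'); im=cv2.resize(c['pixels'][60:260,220:420],None,fx=3,fy=3)
cv2.imwrite('pics/s6.png',im)
E
```

```text
[ 0.66400073 -0.02250093  0.290012  ] [[ 9.873e-01  1.586e-01 -3.000e-04]
 [ 1.586e-01 -9.873e-01  0.000e+00]
 [-3.000e-04 -1.000e-04 -1.000e+00]] [-0.52075224 -0.71518189 -0.26110941]
```

View pics/s6.png

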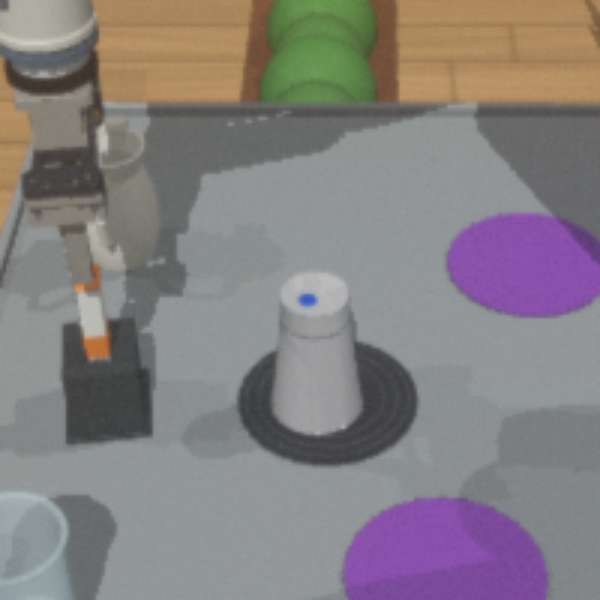

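View pics/w6.png

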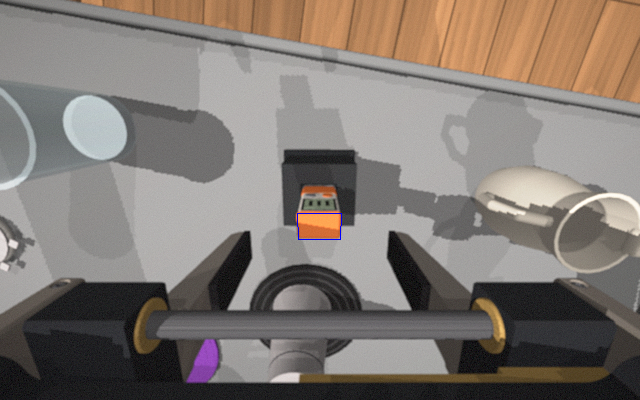

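View pics/t6.png

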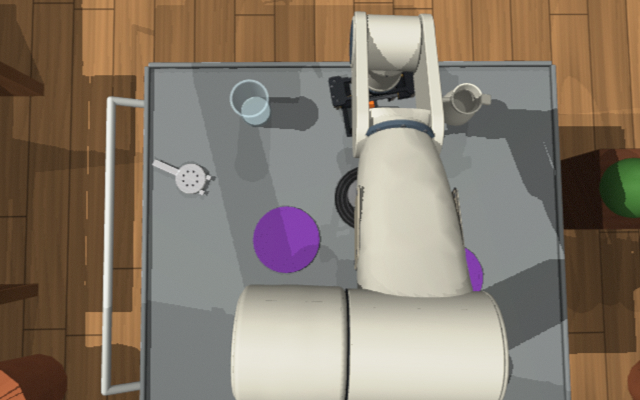

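The nest stands upright on the mat. The housing outline matches the orange top at (319,226). I'll get the dot from the side view, then grasp.

```bash
python3 - <<'E'
from h import *
c=cam('side'); a=cv2.resize(c['pixels'],None,fx=4,fy=4,interpolation=cv2.INTER_LINEAR).astype(int)
b=((a[...,0]>1.5*a[...,2])&(a[...,0]>100)&(a[...,1]<140)).astype(np.uint8); b[:,:1200]=0; b[:,1380:]=0; b[:560]=0;b[800:]=0
k=max(cv2.findContours(b,0,cv2.CHAIN_APPROX_NONE)[0],key=cv2.contourArea); e=cv2.fitEllipse(k); uv=[(v+.5)/4-.5 for v in e[0]]
print(uv,e[1],onz(c,uv,.146)); print('pred',proj(c,(.463,-.019,.146)), 'top', proj(c,(.4568,-.0285,.146)))
o=manip.get_obs(); print(o['joints'])
E
```

```text
[322.04815673828125, 159.47962951660156] (15.576316833496094, 22.971960067749023) [ 0.46255619 -0.01842695  0.146     ]
pred [[321.89504946 159.34497539]] top [[324.25431081 157.16251382]]
[-3.62066610e-02  4.24674091e-01  1.55510548e+00 -1.07167331e-05
  1.16165886e+00  1.37419053e+00]
```

Call:
{"method": "send_rows", "body": {"commands": [{"delta_pos": [0.1,0,1],"roll": 0,"grip": 1},{"delta_pos": [0,0,2],"roll": 0,"grip": 1},{"delta_pos": [0,0,2],"roll": 0,"grip": 1},{"delta_pos": [0,0,2],"roll": 0,"grip": 1},{"delta_pos": [0,0,1.2],"roll": 0,"grip": 1},{"delta_pos": [0,0,0.4],"roll": 0,"grip": 1},{"delta_pos": [0,0,0],"roll": 0,"grip": 1},{"delta_pos": [0,0,0],"roll": 0,"grip": 1}]}}

```text
t: 16.75
tool_pos: [0.6657, -0.0224, 0.2042]
tool_rot: [[0.987, 0.161, 0.001], [0.161, -0.987, -0.0], [0.001, 0.0, -1.0]]
contact_force: [-0.9, -0.7, 0.9]
grip_width: 1.001
```

Call:
{"method": "send_rows", "body": {"commands": [{"delta_pos": [0,0,0],"roll": 0,"grip": 0},{"delta_pos": [0,0,0],"roll": 0,"grip": 0},{"delta_pos": [0,0,0],"roll": 0,"grip": 0},{"delta_pos": [0,0,0],"roll": 0,"grip": 0},{"delta_pos": [0,0,0],"roll": 0,"grip": 0},{"delta_pos": [0,0,0],"roll": 0,"grip": 0},{"delta_pos": [0,0,0],"roll": 0,"grip": 0},{"delta_pos": [0,0,0],"roll": 0,"grip": 0},{"delta_pos": [0,0,0],"roll": 0,"grip": 0},{"delta_pos": [0,0,0],"roll": 0,"grip": 0},{"delta_pos": [0,0,0],"roll": 0,"grip": 0},{"delta_pos": [0,0,0],"roll": 0,"grip": 0}]}}

```text
t: 17.75
tool_pos: [0.6653, -0.0224, 0.2036]
tool_rot: [[0.987, 0.161, -0.0], [0.161, -0.987, 0.0], [-0.0, -0.0, -1.0]]
contact_force: [0.1, 0.4, -1.0]
grip_width: 0.368
```

Call:
{"method": "send_rows", "body": {"commands": [{"delta_pos": [0,0,-0.5],"roll": 0,"grip": 0},{"delta_pos": [0,0,-1],"roll": 0,"grip": 0},{"delta_pos": [0,0,-1.5],"roll": 0,"grip": 0},{"delta_pos": [0,0,-2],"roll": 0,"grip": 0},{"delta_pos": [0,0,-2],"roll": 0,"grip": 0},{"delta_pos": [0,0,-2],"roll": 0,"grip": 0},{"delta_pos": [0,0,-2],"roll": 0,"grip": 0},{"delta_pos": [0,0,-2],"roll": 0,"grip": 0},{"delta_pos": [0,0,-2],"roll": 0,"grip": 0},{"delta_pos": [0,0,-2],"roll": 0,"grip": 0},{"delta_pos": [0,0,-1],"roll": 0,"grip": 0},{"delta_pos": [0,0,0],"roll": 0,"grip": 0}]}}

```text
t: 18.75
tool_pos: [0.6662, -0.0224, 0.3872]
tool_rot: [[0.987, 0.161, 0.005], [0.161, -0.987, -0.0], [0.005, 0.001, -1.0]]
contact_force: [0.6, 0.1, -0.8]
grip_width: 0.368
```

```bash
python3 - <<'E'
from h import *
o=manip.get_obs(); T=o['tool_pos'];R=o['tool_rot'];print(T,R.round(4),o['contact_force'],o['grip_width'])
c=cam('wrist','w7')
c=cam('side'); im=c['pixels'].copy()
print(proj(c,T+R@[0,0,.1986]))
cv2.imwrite('pics/s7.png',cv2.resize(im[50:250,200:400],None,fx=3,fy=3,interpolation=cv2.INTER_CUBIC))
# target delta
d=R.T@(np.array([.4627,-.0187,T[2]])-T); print('delta tool cm',d*100)
E
```

```text
[ 0.66622094 -0.02241061  0.3871732 ] [[ 9.869e-01  1.613e-01  5.000e-03]
 [ 1.613e-01 -9.869e-01 -2.000e-04]
 [ 4.900e-03  1.000e-03 -1.000e+00]] [ 0.56820667  0.1059525  -0.78087316] 0.36783777043188215
[[246.55692632 145.86664761]]
delta tool cm [-20.02558545  -3.6484154   -0.10209906]
```

View pics/s7.png

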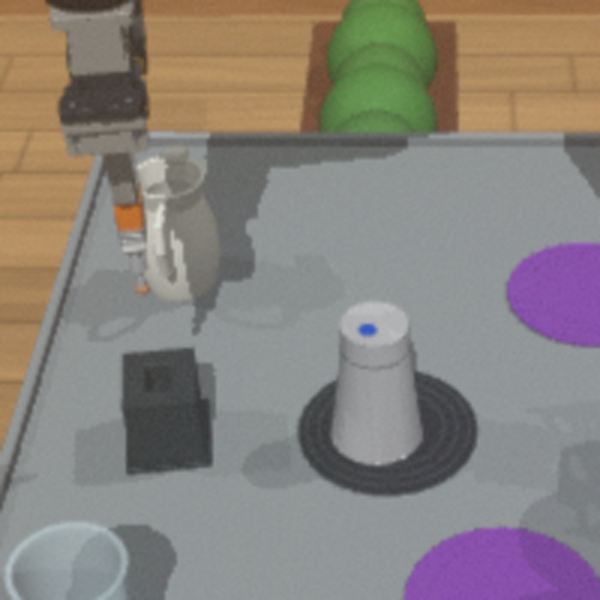

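View pics/w7.png

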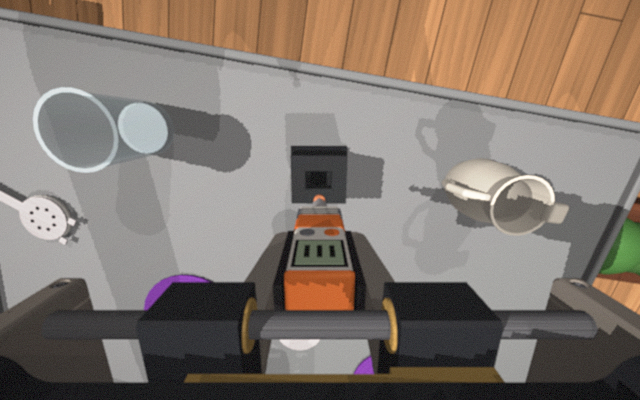

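The foot shows at about (247,146) in the side view, as predicted, so the thermometer is upright with no slip. Moving over the dot.

Call:
{"method": "send_rows", "body": {"commands": [{"delta_pos": [-1,-0.2,0],"roll": 0,"grip": 0},{"delta_pos": [-2,-0.4,0],"roll": 0,"grip": 0},{"delta_pos": [-2.5,-0.45,0],"roll": 0,"grip": 0},{"delta_pos": [-2.5,-0.45,0],"roll": 0,"grip": 0},{"delta_pos": [-2.5,-0.45,0],"roll": 0,"grip": 0},{"delta_pos": [-2.5,-0.45,0],"roll": 0,"grip": 0},{"delta_pos": [-2.5,-0.45,0],"roll": 0,"grip": 0},{"delta_pos": [-2.5,-0.45,0],"roll": 0,"grip": 0},{"delta_pos": [-1.5,-0.25,0],"roll": 0,"grip": 0},{"delta_pos": [-0.5,-0.1,0],"roll": 0,"grip": 0},{"delta_pos": [0,0,0],"roll": 0,"grip": 0},{"delta_pos": [0,0,0],"roll": 0,"grip": 0}]}}

```text
t: 19.85
tool_pos: [0.4623, -0.0186, 0.3834]
tool_rot: [[0.987, 0.161, 0.0], [0.161, -0.987, 0.0], [0.0, 0.0, -1.0]]
contact_force: [0.7, 0.2, -0.6]
grip_width: 0.369
```

Call:
{"method": "send_rows", "body": {"commands": [{"delta_pos": [0,0,0.7],"roll": 0,"grip": 0},{"delta_pos": [0,0,1],"roll": 0,"grip": 0},{"delta_pos": [0,0,0.7],"roll": 0,"grip": 0},{"delta_pos": [0,0,0.4],"roll": 0,"grip": 0},{"delta_pos": [0,0,0],"roll": 0,"grip": 0},{"delta_pos": [0,0,0],"roll": 0,"grip": 0}]}}

```text
t: 20.35
tool_pos: [0.4621, -0.0186, 0.3552]
tool_rot: [[0.987, 0.161, -0.001], [0.161, -0.987, 0.0], [-0.001, -0.0, -1.0]]
contact_force: [-0.2, 0.0, -1.4]
grip_width: 0.371
```

```bash
cat > chk.py <<'E'
from h import *
import sys
o=manip.get_obs(); T=o['tool_pos'];R=o['tool_rot'];F=T+R@[0,0,.1986];print(T,R[:,2].round(4),o['contact_force'],'foot',F)
c=cam('wrist',sys.argv[1]+'w'); print('wrist foot,dot',proj(c,[F,[.4627,-.0187,.146]]).round(1))
c=cam('side'); im=c['pixels'].copy()
print('side foot,dot',proj(c,[F,[.4627,-.0187,.146]]).round(1))
cv2.imwrite('pics/%ss.png'%sys.argv[1],cv2.resize(im[110:190,280:360],None,fx=7,fy=7,interpolation=cv2.INTER_CUBIC))
d=R.T@(np.array([.4627,-.0187,T[2]])-T); print('delta tool cm',d*100)
E
python3 chk.py a8
```

```text
[ 0.46214447 -0.01858467  0.35516701] [-1.1e-03  1.0e-04 -1.0e+00] [-0.24053872  0.04177965 -1.35682928] foot [ 0.46193021 -0.01856877  0.15656713]
wrist foot,dot [[318.9 199. ]
 [319.1 195.7]]
side foot,dot [[322.2 156.5]
 [322.  159.4]]
delta tool cm [ 5.29657259e-02  2.03417052e-02 -6.08553549e-05]
```

View pics/a8s.png

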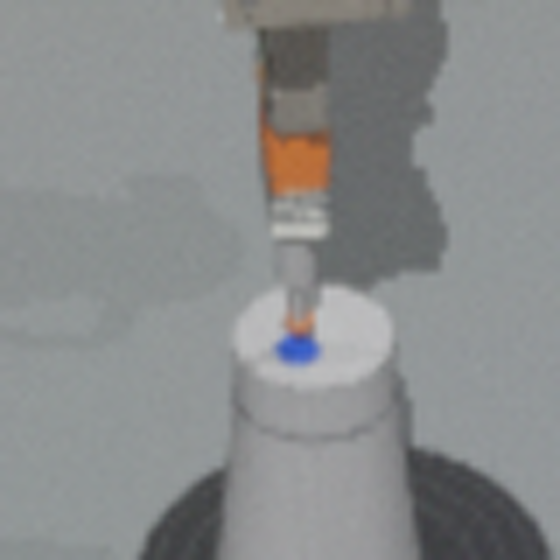

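View pics/a8w.png

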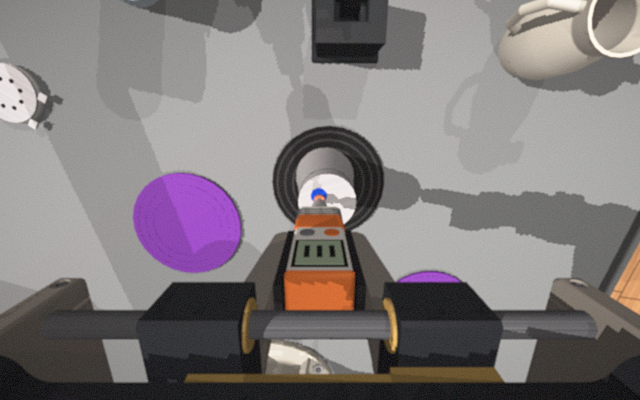

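```bash
python3 - <<'E'
import cv2
a=cv2.imread('pics/a8w.png')[170:230,280:360]
cv2.imwrite('pics/a8wz.png',cv2.resize(a,None,fx=8,fy=8,interpolation=cv2.INTER_NEAREST))
E
```

```text
(no output)
```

View pics/a8wz.png

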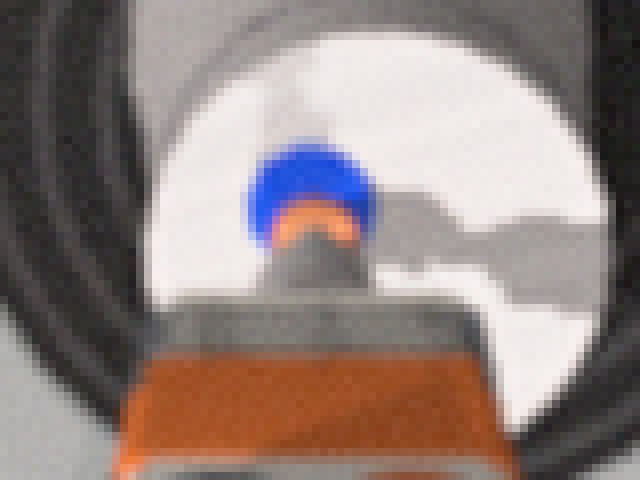

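The foot is laterally on the dot, but about 1 mm short along tool x. I'll correct that and go down gently.

Call:
{"method": "send_rows", "body": {"commands": [{"delta_pos": [0.1,0,0.3],"roll": 0,"grip": 0},{"delta_pos": [0,0,0.3],"roll": 0,"grip": 0},{"delta_pos": [0,0,0.3],"roll": 0,"grip": 0},{"delta_pos": [0,0,0],"roll": 0,"grip": 0},{"delta_pos": [0,0,0],"roll": 0,"grip": 0}]}}

```text
t: 20.87
tool_pos: [0.463, -0.0185, 0.3465]
tool_rot: [[0.987, 0.161, -0.0], [0.161, -0.987, 0.0], [-0.0, -0.0, -1.0]]
contact_force: [0.3, 0.4, -2.3]
grip_width: 0.368
```

```bash
python3 chk.py a9; python3 - <<'E'
import cv2
a=cv2.imread('pics/a9w.png')[170:230,280:360]
cv2.imwrite('pics/a9wz.png',cv2.resize(a,None,fx=8,fy=8,interpolation=cv2.INTER_NEAREST))
E
```

```text
[ 0.46295134 -0.0184542   0.34646582] [-5.e-04  0.e+00 -1.e+00] [ 0.25714889  0.36246257 -2.27266801] foot [ 0.46285617 -0.01844787  0.14786584]
wrist foot,dot [[318.9 199.1]
 [319.1 198.8]]
side foot,dot [[321.9 159. ]
 [322.  159.4]]
delta tool cm [-2.87686967e-02  2.02045280e-02  1.12597205e-05]
```

View pics/a9s.png

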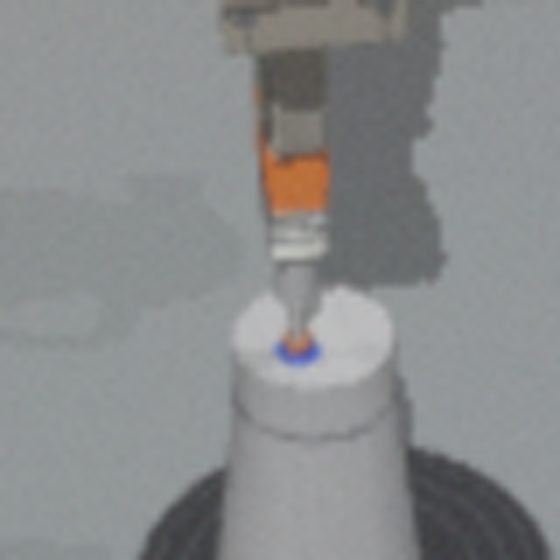

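View pics/a9wz.png

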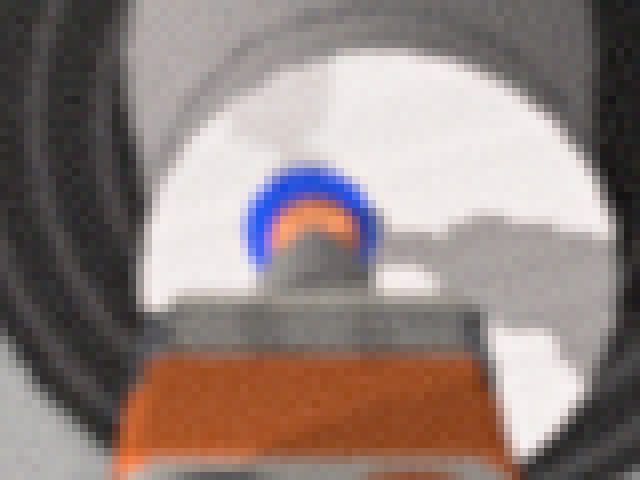

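Call:
{"method": "send_rows", "body": {"commands": [{"delta_pos": [0.07,-0.03,0],"roll": 0,"grip": 0},{"delta_pos": [0,0,0.1],"roll": 0,"grip": 0},{"delta_pos": [0,0,0.1],"roll": 0,"grip": 0},{"delta_pos": [0,0,0.1],"roll": 0,"grip": 0},{"delta_pos": [0,0,0.1],"roll": 0,"grip": 0},{"delta_pos": [0,0,0],"roll": 0,"grip": 0},{"delta_pos": [0,0,0],"roll": 0,"grip": 0}]}}

```text
t: 21.55
tool_pos: [0.4638, -0.018, 0.3428]
tool_rot: [[0.987, 0.161, 0.0], [0.161, -0.987, 0.0], [0.0, -0.0, -1.0]]
contact_force: [0.3, 0.1, 0.8]
grip_width: 0.368
```

```bash
cat > f.py <<'E'
from h import *
L=[]
for i in range(6):
    cam('side'); o=manip.get_obs(); L.append(np.r_[o['tool_pos'],o['contact_force']])
print(np.mean(L,0).round(4),np.std(L,0).round(4))
E
python3 f.py
```

```text
[ 0.4638 -0.018   0.3428  0.0329  0.0233  0.6803] [0.     0.     0.     0.4272 0.3918 0.4738]
```

Call:
{"method": "send_rows", "body": {"commands": [{"delta_pos": [0,0,0.1],"roll": 0,"grip": 0},{"delta_pos": [0,0,0.1],"roll": 0,"grip": 0},{"delta_pos": [0,0,0.08],"roll": 0,"grip": 0},{"delta_pos": [0,0,0],"roll": 0,"grip": 0},{"delta_pos": [0,0,0],"roll": 0,"grip": 0}]}}

```text
t: 22.27
tool_pos: [0.4638, -0.018, 0.3399]
tool_rot: [[0.987, 0.161, 0.0], [0.161, -0.987, 0.0], [0.0, 0.0, -1.0]]
contact_force: [1.2, -0.3, 2.6]
grip_width: 0.371
```

```bash
python3 f.py; python3 chk.py b0; python3 - <<'E'
import cv2
a=cv2.imread('pics/b0w.png')[170:230,280:360]
cv2.imwrite('pics/b0wz.png',cv2.resize(a,None,fx=8,fy=8,interpolation=cv2.INTER_NEAREST))
E
```

```text
[ 0.4638 -0.018   0.34   -0.0874  0.1272  1.6766] [0.     0.     0.     0.4715 0.4591 0.5277]
[ 0.46379412 -0.01803316  0.33992881] [ 1.e-04 -0.e+00 -1.e+00] [ 0.48756381 -0.77361173  0.63272841] foot [ 0.46382124 -0.01803669  0.14132881]
wrist foot,dot [[318.9 199.1]
 [319.3 201.4]]
side foot,dot [[321.6 160.9]
 [322.  159.4]]
delta tool cm [-1.18734906e-01  4.81628106e-02 -1.37573051e-05]
```

View pics/b0s.png

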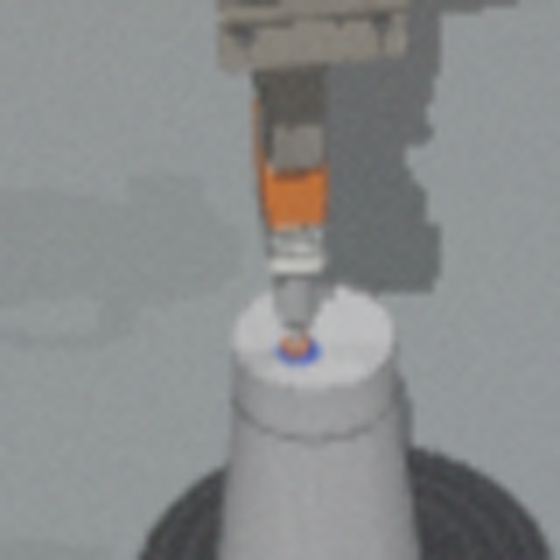

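View pics/b0wz.png

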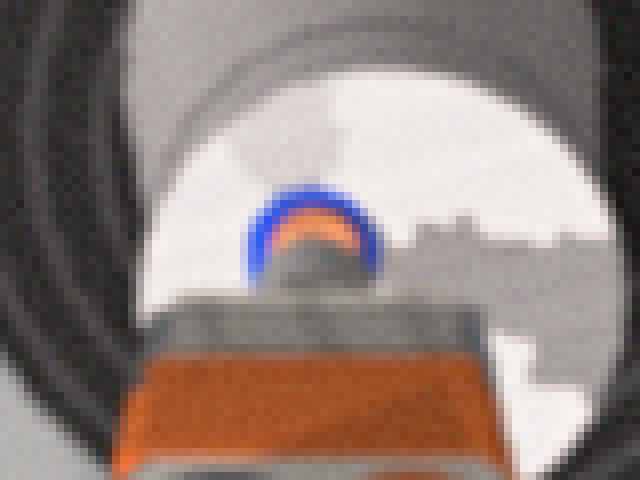

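The blue ring is even all round the foot (22, 20 and 23 zoomed px). Push-in is about 4.7 mm and the force rise about 3 N. Now holding still.

Call:
{"method": "send_rows", "body": {"commands": [{"delta_pos": [0,0,0],"roll": 0,"grip": 0},{"delta_pos": [0,0,0],"roll": 0,"grip": 0},{"delta_pos": [0,0,0],"roll": 0,"grip": 0},{"delta_pos": [0,0,0],"roll": 0,"grip": 0},{"delta_pos": [0,0,0],"roll": 0,"grip": 0},{"delta_pos": [0,0,0],"roll": 0,"grip": 0},{"delta_pos": [0,0,0],"roll": 0,"grip": 0},{"delta_pos": [0,0,0],"roll": 0,"grip": 0},{"delta_pos": [0,0,0],"roll": 0,"grip": 0},{"delta_pos": [0,0,0],"roll": 0,"grip": 0},{"delta_pos": [0,0,0],"roll": 0,"grip": 0},{"delta_pos": [0,0,0],"roll": 0,"grip": 0}]}}

```text
t: 23.67
tool_pos: [0.4638, -0.018, 0.3399]
tool_rot: [[0.987, 0.161, 0.0], [0.161, -0.987, -0.0], [0.0, 0.0, -1.0]]
contact_force: [1.3, 0.1, 1.0]
grip_width: 0.368
```

Call:
{"method": "send_rows", "body": {"commands": [{"delta_pos": [0,0,0],"roll": 0,"grip": 0},{"delta_pos": [0,0,0],"roll": 0,"grip": 0},{"delta_pos": [0,0,0],"roll": 0,"grip": 0},{"delta_pos": [0,0,0],"roll": 0,"grip": 0},{"delta_pos": [0,0,0],"roll": 0,"grip": 0},{"delta_pos": [0,0,0],"roll": 0,"grip": 0},{"delta_pos": [0,0,0],"roll": 0,"grip": 0},{"delta_pos": [0,0,0],"roll": 0,"grip": 0},{"delta_pos": [0,0,0],"roll": 0,"grip": 0},{"delta_pos": [0,0,0],"roll": 0,"grip": 0},{"delta_pos": [0,0,0],"roll": 0,"grip": 0},{"delta_pos": [0,0,0],"roll": 0,"grip": 0}]}}

```text
t: 24.67
tool_pos: [0.4638, -0.018, 0.3399]
tool_rot: [[0.987, 0.161, 0.0], [0.161, -0.987, 0.0], [0.0, -0.0, -1.0]]
contact_force: [0.5, 0.4, 1.6]
grip_width: 0.368
```

Call:
{"method": "send_rows", "body": {"commands": [{"delta_pos": [0,0,0],"roll": 0,"grip": 0},{"delta_pos": [0,0,0],"roll": 0,"grip": 0},{"delta_pos": [0,0,0],"roll": 0,"grip": 0},{"delta_pos": [0,0,0],"roll": 0,"grip": 0},{"delta_pos": [0,0,0],"roll": 0,"grip": 0},{"delta_pos": [0,0,0],"roll": 0,"grip": 0},{"delta_pos": [0,0,0],"roll": 0,"grip": 0},{"delta_pos": [0,0,0],"roll": 0,"grip": 0},{"delta_pos": [0,0,0],"roll": 0,"grip": 0},{"delta_pos": [0,0,0],"roll": 0,"grip": 0},{"delta_pos": [0,0,0],"roll": 0,"grip": 0},{"delta_pos": [0,0,0],"roll": 0,"grip": 0}]}}

```text
t: 25.67
tool_pos: [0.4638, -0.018, 0.3399]
tool_rot: [[0.987, 0.161, 0.0], [0.161, -0.987, -0.0], [0.0, 0.0, -1.0]]
contact_force: [1.3, -0.2, 2.1]
grip_width: 0.368
```

```bash
python3 f.py; python3 chk.py b1; python3 - <<'E'
from h import *
cam('side','s_end')
a=cv2.imread('pics/b1w.png')[170:230,280:360]
cv2.imwrite('pics/b1wz.png',cv2.resize(a,None,fx=8,fy=8,interpolation=cv2.INTER_NEAREST))
E
```

```text
[ 0.4638 -0.018   0.3399  0.9615  0.4428  1.8731] [0.     0.     0.     0.4828 0.4352 0.4286]
[ 0.4637543  -0.01804902  0.33988991] [ 0.  0. -1.] [ 0.97430181 -0.31197937  1.07213484] foot [ 0.4637576  -0.01804621  0.14128991]
wrist foot,dot [[318.9 199. ]
 [319.3 201.4]]
side foot,dot [[321.6 160.9]
 [322.  159.4]]
delta tool cm [-1.14546517e-01  4.72482384e-02 -2.67454638e-06]
```

View pics/b1wz.png

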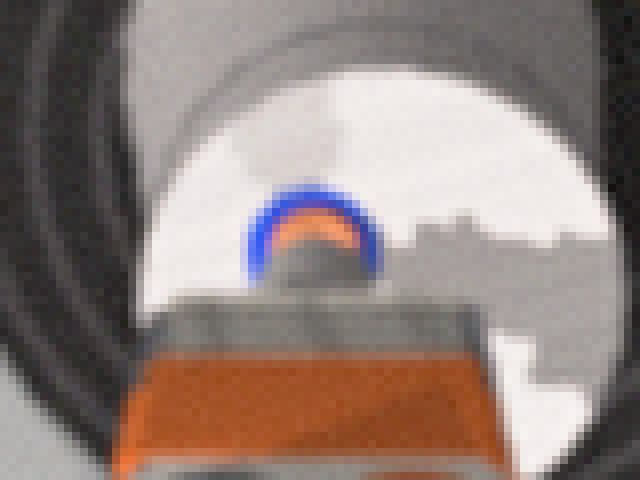

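View pics/s_end.png

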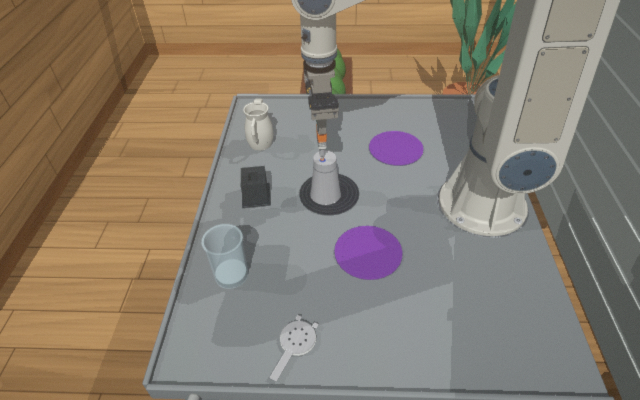

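The foot is steady and centred on the dot, the nest is upright, and the beaker, pitcher and strainer are where they were. Handing in.

```bash
python3 -c "
from rig import manip
print(manip.job_done())"
```

```text
the job is handed in; nothing more can be done
None
```

I nested the tins and took the chill reading, and I handed the job in with the thermometer still held on the blue dot. It took about 26 s of the 67 s allowed.

- **Nesting:** I lowered the middle tin over the smallest, then the largest over both. Each touched down at the expected height with about 6–9 N before I released it. The side picture shows the nest upright on the mat.
- **Reading:** I lifted the thermometer straight out of its stand and pressed it upright on the dot. The foot was pushed in about 4.7 mm of its 10 mm by geometry, with a force rise of about 3 N. It stayed still for over 3 s.
- **Centring:** In the last wrist picture the blue ring is even around the visible part of the foot, within about 0.5 mm. My earlier estimate of the dot from the side camera differs by about 1.2 mm, which is within the calibration error, and I trusted the wrist view.
- **Other checks:** The beaker, pitcher and strainer look unmoved in the last picture. No check failed. The force readings are noisy by about 0.5 N, so the push depth rests mainly on the measured height.

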